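Raise the product camera to its second stop

ROBOT

A 6-joint arm with a two-finger parallel gripper is mounted at the origin on the work surface. World frame = base frame: x ahead of the robot, y to its left, z up, the work surface at z = 0. Lengths are in m, angles in rad, forces in N, time in s.
With the tool pointing down it reaches from about 0.425 to 1.125 m from the base axis. Payload 14.9 kg.
Tool frame: the origin (TCP) lies midway between the tips of the shut fingers; the grasp point (between the pads) lies 19 mm behind it; x points along the fingers, y is the direction in which the jaws open and shut, and the axes are right-handed (so a half turn about x gives the same grasp; the last joint's range is limited). The gripper opens to 91 mm and grips with 3 to 60 N. Pads are 32 mm wide; open, the fingers measure 118 mm over their backs; the gripper's body (76 mm by 178 mm) begins 60 mm behind the grasp point.
Start: joints at [1.289, 0.379, 1.734, -0, 1.028, -0.033], TCP at [0.172, 0.678, 0.214] pointing down, gripper open.
Joint ranges: [-2.77, 2.77], [-0.74, 2.19], [0, 2.66], [-1.06, 4.2], [0.31, 2.87], [-3.08, 3.08]. Speed limits (rad/s): [1.89, 1.89, 2.39, 3.14, 3.14, 3.14].

INTERFACE

Orientations are given as a unit quaternion [w, x, y, z].
In Python, from workcell import r, vision gives the robot as it stands.
- The arm moves only by the tool send_rows, never from a script. Its argument "commands" is a list that holds one entry, the list of rows, each a list of 6 numbers: the shift along the tool's x, y, z in mm, then the turn, a rotation vector about the tool's x, y, z in degrees. In form: [[[dx, dy, dz, rx, ry, rz], ...]]. A call has 1 to 8 rows; each row is the pose to reach, as a shift and turn from the pose commanded when the call began, along the tool's axes at that moment; what a row does not reach only later rows make up. A row lasts 1/8 s, in which the tool goes at most 62.5 mm and 10.7 degrees, less where a joint would pass 70% of its speed; a pose out of reach is approached as far as the arm can. A call with a gripper value outside its range is refused whole. "hand" is the opening, from 0 (shut) to 1 (fully open), set as the call begins (left out, the last holds). The fingers move at their own pace and stop on an object; "squeeze" is the grip in N (left out, the last holds). Time passes only in rows, so rows that repeat a pose let the fingers close. It gives the time, the measured TCP pose, the force and the opening at its end, in the units of the state.
- r.get_obs(): the state, without advancing time (a new reading comes with each control period).
- vision.get_image(name): name is "side" or "top" or "wrist"; returns a dict with "img" (384x512x3 uint8, red, green, blue), "range_z" (384x512 float32, m along the optical axis (not along the pixel's ray), 0 where there is no reading), "fx", "fy", "cx", "cy" (pixels), "rvec" (rotation vector, rad) and "tvec" (3), from world to camera coordinates, as OpenCV has them. Camera axes: x right, y down, z forward; pixel columns grow to the right and rows downward; lengths in m; the calibration is good to about 2 mm. A picture is of the moment at which its call begins.
- r.job_done(): hands the job in, once; it reports no verdict.
The state is a dict: "time_s": time; "joint_pos": joint angles; "joint_vel": joint speeds; "tau": joint torques, N m; "ee_pos": TCP position; "tcp_rot": TCP orientation; "ft_force": force on the tool from outside, world axes, zero at the start; "torque": the same for the moment, N m; "finger_gap": finger opening in m.
Only numpy, scipy, OpenCV 4.12 (cv2) and the standard library are available. Lean on these libraries where they do the work, as an engineer would, in place of code of your own. Each camera call takes 0.05 s, during which the arm holds its last target. There are 200 camera calls.

TASK

Get the photo stand ready for a product shot: turn its stop dial to 2 (pointer at the two dots) while the camera column is still down. Then squeeze in the button on the side of the column's rubber grip and, keeping it squeezed, pull the column up until it comes up against its second stop. Finish while holding it there, fully up with the button still squeezed in - do not let go - and leave the bottles, jars, carton and brush where they are.

Things in the scene. Friction and masses are not known exactly. Their poses are not given: they have to be found in the camera images.
- stand: Photo stand fixed to the table: grey housing 110 (x) x 205 (y) x 115 mm high. Origin on the table under the column's axis; the housing runs from 40 mm on its -y side to 165 mm on its +y side; z up. The dial is on the housing's top, 120 mm along +y from the column; the camera hangs on the column's -y side, 46 to 150 mm out, about as high as the grip, and looks along +x.
- grip (a point): Centre of the black rubber grip on top of the column, a block 34 x 34 mm, 62 high (28 above, 34 below this point); 172 mm above the table when down, rises with the column. Axes as the stand's; the button is on its +x face. A grasp from above must close along x, one finger on the button, one on the opposite face; closed along y it leaves the column locked. Column and camera: about 0.6 kg.
- button_face (a point): Centre of the outer face of the release button, a bare metal pad 20 mm wide (y), 34 mm high, on the +x face of the grip at its mid-height. It stands 7 mm proud of the grip (41 mm over button and grip), 1 mm proud when squeezed fully in.
- button (a joint): Travel of the release button: 0 out, 0.006 m fully in (3 N to start, 8 N fully in; springs back). While it is out the column is locked at home, and if let out on the way the column catches at 30 or 60 mm. Fully in, the column slides freely and sinks of its own weight.
- column (a joint): Height of the column above home, m: 0 = down. The stop that the dial has chosen ends its travel: dial at 1: 0.030, 2 (the second stop): 0.060, 3: 0.080, 4: 0.095. Lifting takes 5 to 9 N.
- dial_grip (a point): Point on the dial's vertical axis at the height to grip, 146 mm above the table. Dial: black disc 48 mm across with an upright bar 14 mm thick, 36 mm high (10 to 46 mm above the housing), reaching 24 mm behind and 25 mm ahead of the axis, nose ahead, white line on top towards the nose. x points along the bar to the nose (the pointer), z up.
- dial (a joint): Angle of the stop dial, rad, growing clockwise seen from above. Clicks at four positions marked by groups of white dots on the housing: 1 = 0.0, 2 = 0.6, 3 = 1.2, 4 = 1.8; at 0.9 the pointer lies along the stand's +x. A click takes up to 0.2 N m. It starts near 3 or 4; let go, it settles into the nearest click. Turn it with the column down.
- sauce_a: Bystander: sauce bottle with a yellow cap, 48 mm across, 150 mm high. Origin at the centre of its underside, as for all bystanders.
- sauce_b: Bystander: sauce bottle as sauce_a.
- sauce_c: Bystander: sauce bottle as sauce_a.
- jar_a: Bystander: jar with a white lid, 64 mm across, 78 mm high.
- jar_b: Bystander: jar as jar_a.
- carton: Bystander: cardboard carton 70 x 100 x 50 mm.
- brush: Bystander: hand brush lying on the table.

How it is judged:
By the outcome, as a careful person would: the job done as asked, in the order asked, and still so for the second after the job is handed in, while the arm keeps its last pose, push and grip.
It also fails if it takes over 42 s, if anything falls off the work surface, if the arm or the gripper's body presses on something with over 40 N, if the wrist force passes 120 N, or if a joint passes its speed limit or range.

## Working session

There is one attempt and no reset: what is moved stays moved. The work goes in short steps, Python scripts to look and compute and a tool call to move; the robot and the scene stay as the last step left them, time stands still between calls to the robot, and variables do not carry over. Pictures are saved under pics/ and viewed, about 8 in all and at most 12, crops included, and the job is handed in when it is done.

Besides the shell and the picture viewer there is one more tool, called by a JSON object that holds its "method" and its "body". send_rows: Moves the arm, as the interface text tells. Its arguments: {"type":"object","properties":{"commands":{"type":"array","items":{"type":"array","items":{"type":"array","items":{"type":"number"}}}},"hand":{"type":"number"},"squeeze":{"type":"number"}},"required":["commands"]}

```bash
mkdir -p pics
cat > h.py <<'E'
import numpy as np, cv2
from scipy.spatial.transform import Rotation as R
from workcell import r, vision
def cloud(d):
    z=d["range_z"]; v,u=np.mgrid[:z.shape[0],:z.shape[1]]
    P=np.stack([(u-d["cx"])/d["fx"]*z,(v-d["cy"])/d["fy"]*z,z],-1)
    M=cv2.Rodrigues(np.array(d["rvec"],float))[0]
    W=(P-np.array(d["tvec"]).ravel())@M
    W[z==0]=np.nan
    return W
E
python3 - <<'E'
from h import *
s=vision.get_image("side");t=vision.get_image("top")
np.savez("t.npz",**t);np.savez("s.npz",**s)
cv2.imwrite("pics/a.png",cv2.resize(t["img"][:,:,::-1],(768,576)))
cv2.imwrite("pics/b.png",cv2.resize(s["img"][:,:,::-1],(768,576)))
print(r.get_obs())
W=cloud(t)
for v in range(0,384,24): print(' '.join('%d,%d,%d'%tuple(np.nan_to_num(W[v,u]*1000)) for u in range(0,512,48)))
E
```

```text
{'time_s': 0.1, 'joint_pos': array([ 1.28867833e+00,  3.79352448e-01,  1.73472110e+00, -3.47665757e-05,
        1.02850797e+00, -3.32921195e-02]), 'joint_vel': array([-0.00028591, -0.00096324,  0.00040416,  0.00147151,  0.00023795,
       -0.00058732]), 'tau': array([ 1.68576498e-03, -7.65042543e+01, -4.35293233e+01,  6.53149467e-02,
        3.98250099e-02, -1.16383481e-05]), 'ee_pos': array([0.1722946 , 0.67809574, 0.21335705]), 'tcp_rot': array([ 0.70159752,  0.08739322,  0.70168655, -0.08808708]), 'ft_force': array([0.65747473, 0.62123094, 0.56957025]), 'torque': array([ 0.00660813, -0.00245143,  0.0007056 ]), 'finger_gap': 0.09102029529521966}
1547,1224,-329 1424,877,-118 1431,671,-123 1553,516,-314 1546,279,-294 1554,49,-299 1554,-181,-291 1555,-409,-283 1552,-635,-271 1555,-861,-267 1554,-1084,-259
1546,1363,-556 1317,871,-121 1320,663,-120 1553,572,-536 1549,310,-519 1552,52,-514 1553,-203,-506 1552,-457,-495 1554,-710,-488 1557,-962,-484 1549,-1201,-459
1503,1479,-752 1509,1195,-753 0,0,0 1524,626,-757 1526,339,-748 1534,55,-753 1542,-230,-755 1542,-513,-744 1539,-791,-724 15
[... 942 characters left out ...]
8,0 392,747,0 396,564,3 400,383,0 404,201,0 407,19,0 411,-163,-7 415,-343,7 419,-526,2 423,-667,90 426,-855,64
307,859,103 303,740,0 306,559,1 310,378,2 313,199,-6 318,17,4 321,-163,1 327,-339,25 329,-523,6 332,-708,-1 336,-889,0
211,910,7 226,692,88 218,554,2 220,376,-5 225,195,-1 229,15,4 232,-164,1 237,-343,7 240,-523,4 243,-705,0 247,-888,-4
217,620,481 169,622,221 130,549,0 133,371,-2 137,192,3 140,13,0 144,-165,0 148,-344,3 151,-524,-1 170,-663,87 174,-831,88
187,548,595 39,723,0 42,546,-2 45,368,-5 50,189,0 127,8,305 57,-166,0 61,-344,2 64,-523,0 88,-661,87 92,-828,89
154,506,659 164,394,684 -42,539,1 -41,364,-6 -35,186,2 85,6,394 -29,-167,-1 -25,-344,0 -21,-521,0 7,-658,88 12,-824,91
```

View pics/a.png

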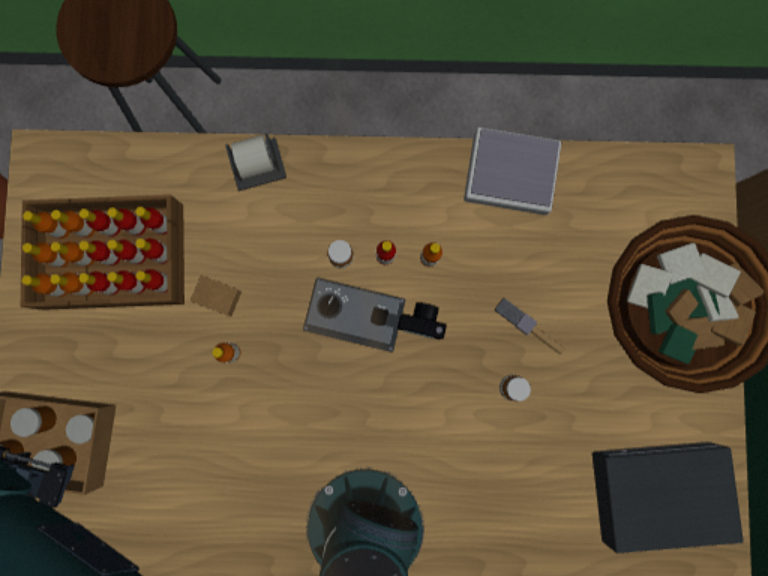

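View pics/b.png

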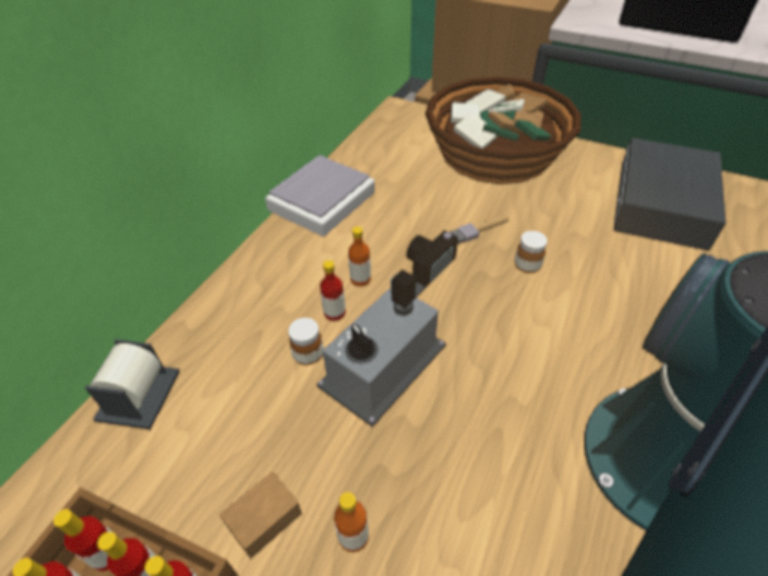

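The top view (shown at 1.5×) has the housing at about (305–405, 278–350). The dial is at (330,303), the grip at (380,315) and the camera at (425,320). Next I'll measure the poses from the depth.

Run:
```python
from h import *
t=dict(np.load("t.npz"));W=cloud(t)
w=W[180:240,195:305].reshape(-1,3)
def rect(P):
    c,s,a=cv2.minAreaRect((P[:,:2]*1000).astype(np.float32)); return np.round(c,1),np.round(s,1),round(a,2)
h=w[(w[:,2]>.108)&(w[:,2]<.122)]
print("housing",len(h),rect(h))
g=w[(w[:,2]>.188)&(w[:,2]<.212)]
print("hi",len(g)); 
W2=W[180:240,195:305]
for y0,y1 in((-40,10),(-150,-40)):
    pass
np.set_printoptions(linewidth=250)
print(np.round(W2[18:36,46:62,2]*1000).astype(int))
print(np.round(W2[6:36,8:34,2]*1000).astype(int))
for (v,u) in((210,253),(203,219)): print(W[v,u])
i=cv2.resize(t["img"][175:240,195:305,::-1],None,fx=7,fy=7,interpolation=cv2.INTER_CUBIC); cv2.imwrite("pics/c.png",i)
```

```text
housing 1436 (array([524.6,  37.7]), array([204.1, 110. ]), 77.53)
hi 577
[[111 118 115 115 118 118 112 111 113 115 111 115 118 109 111 115]
 [110 114 114 116 109 118 115 113 110 116 117 116 117 120 118 113]
 [108 115 113 118 112 112 116 111 114 114 118 117 113 117 117 112]
 [117 113 114 114 116 118 112 114 113 116 116 119 116 116 120 116]
 [115 118 117 117 115 112 111 113 112 110 112 119 120 119 114 117]
 [115 113 118 115 111 117 115 115 109 114 116 183 188 188 108 119]
 [119 117 121 116 121 120 115 114 119 199 186 191 187 192 192 189]
 [113 116 119 110 116 115 116 114 199 199 200 198 202 193 190 185]
 [117 118 113 112 110 117 120 115 196 201 206 199 199 201 199 199]
 [106 117 116 112 116 112 118 197 201 204 201 200 199 199 201 197]
 [124 115 108 115 117 115 115 200 200 202 199 201 203 198 200 203]
 [114 113 113 111 118 119 109 198 199 191 201 203 200 193 203 194]
 [113 117 112 115 118 110 130 199 200 204 198 198 203 206 201 196]
 [114 113 113 109 116 113 199 198 196 200 201 200 195 200 199 199]
 [116 114 118 117 118 118 200 202 199 202 199 195 204 199 198 202]
 [116 113 113 118 114
[... 16205 characters left out ...]
        117]
 [                  10                  111                  116                  111                  118                  110                  111                  115                  117                  119                  117
                   115                  110                  113                  113                  118                  119                  112                  113                  122                  114                  116
                   118                  114                  117                  115]]
[ 0.50991531 -0.02432175  0.20275981]
[0.53425853 0.09195525 0.16012933]<stdin>:15: RuntimeWarning: invalid value encountered in cast
```

View pics/c.png

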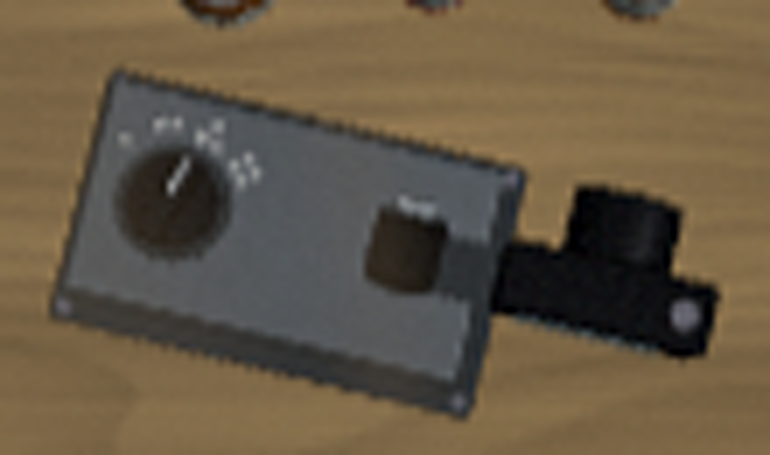

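The pointer is at the three dots (crop (180,172)), so it's at position 3 and has to turn 0.6 rad counter-clockwise. The column axis is near (511,-23), the dial near (537,94) and the stand yaw is about -12.5°.

```bash
cat >> h.py <<'E'
def row(pos,jawyaw,o=None):
    """row from present pose to TCP pos (m), pointing down, jaws along world yaw (deg, mod 180)"""
    o=o or r.get_obs(); q=o["tcp_rot"]; R0=R.from_quat(np.r_[q[1:],q[0]])
    best=None
    for k in(0,180):
        a=np.radians(jawyaw+k); x=np.array([0,0,-1.]); y=np.array([np.cos(a),np.sin(a),0])
        Rt=R.from_matrix(np.stack([x,y,np.cross(x,y)],1)); rv=(R0.inv()*Rt).as_rotvec(degrees=True)
        if best is None or np.linalg.norm(rv)<np.linalg.norm(best): best=rv
    return np.round(np.r_[R0.inv().apply(np.array(pos)-o["ee_pos"])*1000,best],1)
E
python3 - <<'E'
from h import *
t=dict(np.load("t.npz"));W=cloud(t)
w=W[175:245,195:310].reshape(-1,3)
b=w[(w[:,2]>.15)&(w[:,2]<.175)&(w[:,1]>.04)]
print("bar",b.mean(0),cv2.minAreaRect((b[:,:2]*1000).astype(np.float32)))
g=w[(w[:,2]>.192)&(w[:,2]<.21)&(w[:,1]>-.05)]
print("grip",g.mean(0),cv2.minAreaRect((g[:,:2]*1000).astype(np.float32)))
c=W[140:180,215:300].reshape(-1,3);c=c[c[:,2]>.12]
print("bottles",[np.round(c[(c[:,1]>a)&(c[:,1]<a+.06)].mean(0),3) for a in(-.05,-.15)],np.round(c[::12],3).tolist()[:8])
o=r.get_obs();print(R.from_quat(np.r_[o["tcp_rot"][1:],o["tcp_rot"][0]]).as_matrix().round(3))
for a in (-29.7,): print(row([.537,.0938,.26],a+90),row([.537,.0938,.13],a+90))
E
```

```text
bar [0.53599499 0.09433079 0.16089911] ((537.686767578125, 93.78534698486328), (13.818056106567383, 47.59688949584961), 62.45413589477539)
grip [ 0.51073379 -0.02266975  0.19959002] ((513.1267700195312, -23.141014099121094), (33.92629623413086, 37.75558090209961), 78.73600006103516)
bottles [array([ 0.677, -0.038,  0.149]), array([ 0.673, -0.145,  0.149])] [[0.688, -0.036, 0.15], [0.684, -0.144, 0.147], [0.681, -0.148, 0.148], [0.676, -0.147, 0.153], [0.673, -0.148, 0.15], [0.67, -0.155, 0.151]]
[[-0.     0.246  0.969]
 [-0.001  0.969 -0.246]
 [-1.    -0.001 -0.   ]]
[-4.620e+01 -4.765e+02  4.974e+02  1.540e+01  0.000e+00  1.000e-01] [ 8.380e+01 -4.764e+02  4.974e+02  1.540e+01  0.000e+00  1.000e-01]
```

{"method": "send_rows", "body": {"commands": [[[-46,-476,497,15,0,0],[-46,-476,497,15,0,0],[-46,-476,497,15,0,0],[-46,-476,497,15,0,0],[-46,-476,497,15,0,0],[-46,-476,497,15,0,0],[-46,-476,497,15,0,0],[-46,-476,497,15,0,0]]], "hand": 0.6}}

```text
time_s: 1.1
ee_pos: [0.4372, 0.2534, 0.2475]
tcp_rot: [0.684, 0.179, 0.684, -0.178]
ft_force: [0.4, 0.7, -0.1]
finger_gap: 0.0546
```

```bash
python3 -c "
from h import *
print(r.get_obs()['ee_pos'],row([.537,.0938,.2],61.5))"
```

```text
[0.4372495  0.25341148 0.24745207] [ 47.5 -90.5 165.   -0.8   0.   -0. ]
```

{"method": "send_rows", "body": {"commands": [[[27,-90,165,-1,0,0],[27,-90,165,-1,0,0],[27,-90,165,-1,0,0],[27,-90,165,-1,0,0],[27,-90,165,-1,0,0]]]}}

```text
time_s: 1.72
ee_pos: [0.5362, 0.0961, 0.22]
tcp_rot: [0.685, 0.173, 0.686, -0.173]
ft_force: [-0.9, 0.8, -0.2]
finger_gap: 0.0548
```

```bash
python3 -c "
from h import *
print(r.get_obs()['ee_pos'],row([.537,.0938,.13],61.5))
i=vision.get_image('wrist');cv2.imwrite('pics/d.png',i['img'][:,:,::-1])
W=cloud(i);m=(W[...,2]>.152)&(W[...,2]<.17)&(np.hypot(W[...,0]-.537,W[...,1]-.094)<.04)
b=W[m];print(len(b),cv2.minAreaRect((b[:,:2]*1000).astype(np.float32)))"
```

```text
[0.5362292  0.09612676 0.21998818] [90.  -1.7  1.8  0.2 -0.   0. ]
819 ((536.1207275390625, 95.10295104980469), (13.967209815979004, 48.7562370300293), 60.105125427246094)
```

View pics/d.png

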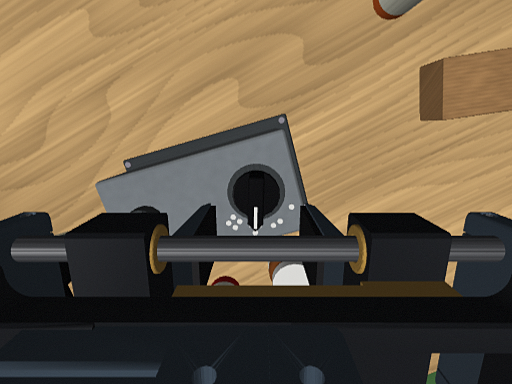

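The wrist view shows the dial bar centred between the fingers at (256,195), with its nose at the three dots. Depth gives a bar yaw of -29.9°, so the dial is at 1.2. Now descend.

{"method": "send_rows", "body": {"commands": [[[45,-1.5,0.5,1.5,0,0],[70,-1.5,0.5,1.5,0,0],[90,-1.5,0.5,1.5,0,0],[90,-1.5,0.5,1.5,0,0],[90,-1.5,0.5,1.5,0,0]]]}}

```text
time_s: 2.4
ee_pos: [0.5365, 0.0954, 0.1313]
tcp_rot: [0.684, 0.181, 0.683, -0.181]
ft_force: [1.0, 0.1, 0.3]
finger_gap: 0.0546
```

{"method": "send_rows", "body": {"commands": [[[0,0,0,0,0,0],[0,0,0,0,0,0],[0,0,0,0,0,0],[0,0,0,0,0,0],[0,0,0,0,0,0]]], "hand": 0, "squeeze": 40}}

```text
time_s: 3.02
ee_pos: [0.5361, 0.0942, 0.1304]
tcp_rot: [0.683, 0.181, 0.684, -0.182]
ft_force: [-1.5, -4.6, 4.5]
finger_gap: 0.014
```

{"method": "send_rows", "body": {"commands": [[[0,0,0,-9,0,0],[0,0,0,-18,0,0],[0,0,0,-27,0,0],[0,0,0,-35,0,0],[0,0,0,-35,0,0],[0,0,0,-35,0,0]]]}}

```text
time_s: 3.78
ee_pos: [0.5361, 0.0942, 0.1303]
tcp_rot: [0.706, -0.031, 0.707, 0.031]
ft_force: [-3.1, -5.2, 5.3]
finger_gap: 0.0138
```

{"method": "send_rows", "body": {"commands": [[[0,0,0,0,0,0],[0,0,0,0,0,0],[0,0,0,0,0,0]]], "hand": 0.6}}

```text
time_s: 4.15
ee_pos: [0.5363, 0.0947, 0.1303]
tcp_rot: [0.706, -0.032, 0.706, 0.032]
ft_force: [0.2, -0.1, -0.8]
finger_gap: 0.041
```

{"method": "send_rows", "body": {"commands": [[[-50,0,0,0,0,0],[-100,0,0,0,0,0],[-130,0,0,0,0,0],[-130,0,0,0,0,0]]]}}

```text
time_s: 4.65
ee_pos: [0.5375, 0.0948, 0.2627]
tcp_rot: [0.708, -0.032, 0.705, 0.032]
ft_force: [0.2, -0.7, -1.4]
finger_gap: 0.0549
```

```bash
python3 -c "
from h import *
o=r.get_obs();print(o['ee_pos'],o['joint_pos'],row([.511,-.0233,.26],-12.5))
i=vision.get_image('wrist');cv2.imwrite('pics/e.png',i['img'][:,:,::-1])
W=cloud(i);m=(W[...,2]>.152)&(W[...,2]<.17)&(np.hypot(W[...,0]-.537,W[...,1]-.094)<.04)
b=W[m];print(len(b),cv2.minAreaRect((b[:,:2]*1000).astype(np.float32)))
m=(W[...,2]>.190)&(W[...,2]<.21)&(np.hypot(W[...,0]-.511,W[...,1]+.023)<.03)
b=W[m];print(len(b),len(b) and cv2.minAreaRect((b[:,:2]*1000).astype(np.float32)))"
```

```text
[0.53751485 0.09479124 0.2626968 ] [ 1.31838576e-01  7.38169657e-02  2.01688021e+00  3.67533654e-05
  1.04661192e+00 -1.53019690e+00] [ 2.500e+00 -1.152e+02 -3.720e+01 -7.230e+01  2.000e-01  1.000e-01]
578 ((536.1914672851562, 95.83053588867188), (48.495399475097656, 13.193531036376953), 5.047418594360352)
1630 ((510.0647277832031, -21.22027587890625), (33.89509582519531, 34.18745040893555), 77.33085632324219)
```

View pics/e.png

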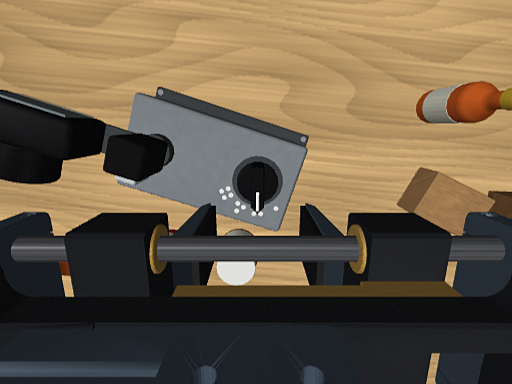

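The dial bar's yaw is 5.05° against a 4.7° target, and the nose at (258,213) points at the two dots, so it's at position 2. Next I'll go over the grip, turning the long way to keep joint 6 in mid-range.

{"method": "send_rows", "body": {"commands": [[[2,-114.5,-37,10,0,0],[2,-114.5,-37,20,0,0],[2,-114.5,-37,30,0,0],[2,-114.5,-37,40,0,0],[2,-114.5,-37,50,0,0],[2,-114.5,-37,60,0,0],[2,-114.5,-37,70,0,0],[2,-114.5,-37,80,0,0]]], "hand": 0.85}}

```text
time_s: 5.7
ee_pos: [0.5092, -0.0227, 0.2567]
tcp_rot: [0.56, 0.431, 0.561, -0.431]
ft_force: [-0.6, -0.5, 0.1]
finger_gap: 0.0775
```

{"method": "send_rows", "body": {"commands": [[[0,0,0,9,0,0],[0,0,0,18,0,0],[0,0,0,27.5,0,0],[0,0,0,27.5,0,0],[0,0,0,27.5,0,0]]]}}

```text
time_s: 6.32
ee_pos: [0.5096, -0.0228, 0.2576]
tcp_rot: [-0.445, -0.549, -0.445, 0.55]
ft_force: [-0.6, 0.4, 0.4]
finger_gap: 0.0775
```

```bash
python3 -c "
from h import *
o=r.get_obs();print(o['ee_pos'],o['joint_pos'],row([.511,-.0228,.153],-12.5))
i=vision.get_image('wrist');cv2.imwrite('pics/f.png',i['img'][:,:,::-1])
W=cloud(i)
m=(W[...,2]>.190)&(W[...,2]<.21)&(np.hypot(W[...,0]-.511,W[...,1]+.023)<.03)
b=W[m];print(len(b),len(b) and cv2.minAreaRect((b[:,:2]*1000).astype(np.float32)))"
```

```text
[ 0.50961884 -0.0227892   0.25756606] [-9.03713017e-02  1.95407878e-02  2.08416803e+00 -1.70343481e-05
  1.03896754e+00  1.19893954e-01] [ 1.046e+02  1.500e+00 -3.000e-01  5.000e-01  0.000e+00  1.000e-01]
1445 ((509.6734619140625, -21.46492576599121), (33.18759536743164, 33.88821029663086), 77.48173522949219)
```

View pics/f.png

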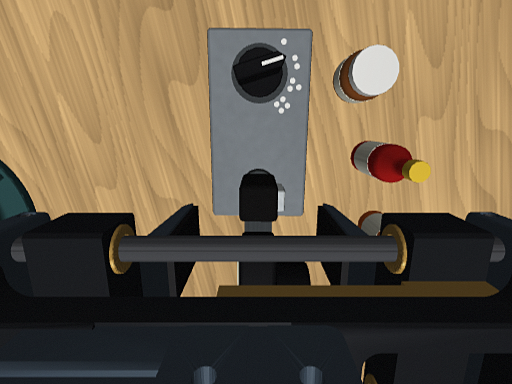

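The wrist view shows the grip at (258,197) between the fingers, with the button on the right (+x) at (280,195). The dial still points at the two dots (295,62). Now descend and squeeze.

{"method": "send_rows", "body": {"commands": [[[35,1,0,0.5,0,0],[65,1,0,0.5,0,0],[90,1,0,0.5,0,0],[104,1,0,0.5,0,0],[104,1,0,0.5,0,0],[104,1,0,0.5,0,0]]]}}

```text
time_s: 7.12
ee_pos: [0.5115, -0.0231, 0.1551]
tcp_rot: [0.442, 0.553, 0.441, -0.552]
ft_force: [-0.2, 0.3, 0.5]
finger_gap: 0.0775
```

{"method": "send_rows", "body": {"commands": [[[0,0,0,0,0,0],[0,0,0,0,0,0],[0,0,0,0,0,0],[0,0,0,0,0,0],[0,0,0,0,0,0],[0,0,0,0,0,0]]], "hand": 0, "squeeze": 45}}

```text
time_s: 7.88
ee_pos: [0.51, -0.0228, 0.1544]
tcp_rot: [-0.441, -0.552, -0.442, 0.553]
ft_force: [-9.7, 3.4, 11.2]
finger_gap: 0.0342
```

{"method": "send_rows", "body": {"commands": [[[-2,-0.7,0,0,0,0],[-8,-0.7,0,0,0,0],[-16,-0.7,0,0,0,0],[-24,-0.7,0,0,0,0],[-32,-0.7,0,0,0,0],[-40,-0.7,0,0,0,0],[-40,-0.7,0,0,0,0]]]}}

```text
time_s: 8.75
ee_pos: [0.51, -0.0228, 0.1948]
tcp_rot: [-0.441, -0.552, -0.441, 0.552]
ft_force: [-1.5, 0.6, -5.3]
finger_gap: 0.0333
```

Lifting with 5 N, so the column is following. On to the stop.

{"method": "send_rows", "body": {"commands": [[[-6,0,0,0,0,0],[-12,0,0,0,0,0],[-17,0,0,0,0,0],[-19,0,0,0,0,0],[-19,0,0,0,0,0]]]}}

```text
time_s: 9.38
ee_pos: [0.51, -0.0229, 0.2133]
tcp_rot: [-0.441, -0.552, -0.441, 0.553]
ft_force: [-2.9, 2.6, -5.3]
finger_gap: 0.034
```

{"method": "send_rows", "body": {"commands": [[[-1,0,0,0,0,0],[-1,0,0,0,0,0]]]}}

```text
time_s: 9.62
ee_pos: [0.51, -0.0228, 0.2142]
tcp_rot: [-0.441, -0.552, -0.441, 0.553]
ft_force: [-4.9, 1.9, -5.3]
finger_gap: 0.0336
```

{"method": "send_rows", "body": {"commands": [[[-1,0,0,0,0,0],[-1,0,0,0,0,0]]]}}

```text
time_s: 9.88
ee_pos: [0.51, -0.0229, 0.2148]
tcp_rot: [-0.441, -0.552, -0.441, 0.553]
ft_force: [-0.9, 2.1, -14.9]
finger_gap: 0.0338
```

{"method": "send_rows", "body": {"commands": [[[-0.7,0,0,0,0,0],[-0.7,0,0,0,0,0]]]}}

```text
time_s: 10.12
ee_pos: [0.51, -0.0228, 0.2152]
tcp_rot: [-0.441, -0.552, -0.441, 0.553]
ft_force: [3.9, 3.4, -25.2]
finger_gap: 0.034
```

{"method": "send_rows", "body": {"commands": [[[0.4,0,0,0,0,0],[0.4,0,0,0,0,0],[0.4,0,0,0,0,0],[0.4,0,0,0,0,0],[0.4,0,0,0,0,0],[0.4,0,0,0,0,0]]]}}

```text
time_s: 10.88
ee_pos: [0.51, -0.0228, 0.2151]
tcp_rot: [-0.441, -0.552, -0.441, 0.553]
ft_force: [2.7, 2.3, -25.8]
finger_gap: 0.0337
```

```bash
python3 -c "
from h import *
s=vision.get_image('side');t=vision.get_image('top')
cv2.imwrite('pics/g.png',cv2.resize(s['img'][:,:,::-1],(768,576)))
def camtop(d):
    W=cloud(d);a=np.radians(-12.5);D=W-np.array([.5107,-.0228,0])
    x=D[...,0]*np.cos(a)+D[...,1]*np.sin(a);y=-D[...,0]*np.sin(a)+D[...,1]*np.cos(a)
    m=(abs(x)<.05)&(y<-.11)&(y>-.145)&(W[...,2]>.1)&(W[...,2]<.32); z=W[m][:,2]; return len(z),np.percentile(z,[50,90,97]) if len(z) else 0
for a,b in(('t',t),('s',s)): print(a,camtop(dict(np.load(a+'.npz'))),camtop(b))
# bystanders: change in top depth
z0=np.load('t.npz')['range_z'];dz=abs(z0-t['range_z']); v,u=np.where((dz>.03)); print(np.histogram(u,bins=range(0,520,40)))
o=r.get_obs();print(o['ee_pos'],o['ft_force'],o['finger_gap'],o['time_s'])"
```

```text
t (165, array([0.19885759, 0.20480399, 0.20607877])) (183, array([0.25935002, 0.26446415, 0.26750472]))
s (190, array([0.19843274, 0.20278559, 0.20547588])) (116, array([0.2611222 , 0.26435519, 0.26630551]))
(array([3287, 1419,  268,  551, 1669, 5126, 7908,  672,  115,  126,  152,
        128]), array([  0,  40,  80, 120, 160, 200, 240, 280, 320, 360, 400, 440, 480]))
[ 0.5099642  -0.02283443  0.21511322] [  2.80803278   3.80562965 -25.72921862] 0.0341140014197227 10.975
```

View pics/g.png

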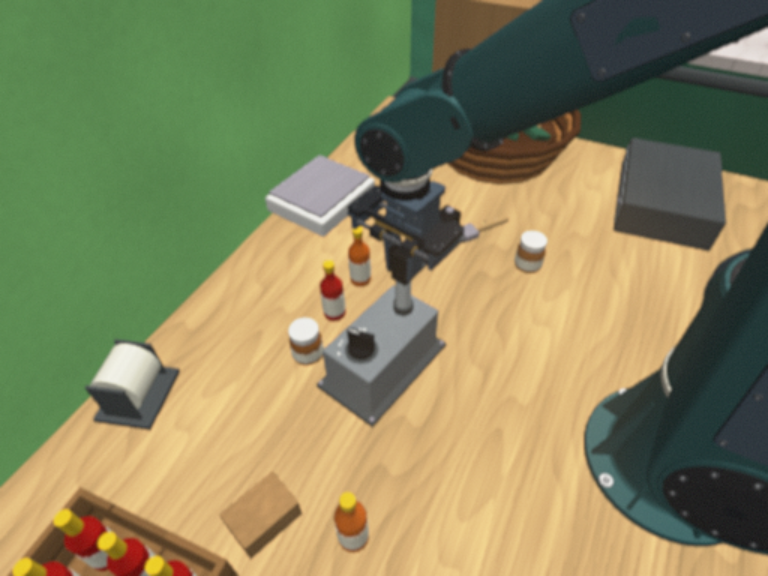

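The side view shows the column extended at (403,290), held by the gripper, with the bottles, jars, carton and brush where they were. Depth shows the stand's camera 60–62 mm higher, and a steady 25 N is pressing against the stop.

```bash
python3 -c "
from h import *
r.job_done()"
```

```text
the job is handed in; nothing more can be done
```

I turned the dial from 3 to 2 with the column still down. Then I gripped the rubber grip along x, squeezed the button in and pulled the column up to its second stop. I handed the job in at about 11 s, still holding it there.

**Last checks:**
- **Dial:** after I let go, the pointer measured 5.05° against 4.7° for position 2. A later wrist picture, before the lift, still showed it at the two dots.
- **Column:** depth from the two fixed cameras put it 60–62 mm up (the stop is at 60 mm). It was pressing on the stop with a steady 25 N or so at the wrist. I backed the target off 0.4 mm to ease that, but the force stayed the same.
- **Button:** the finger gap held at about 34 mm at a 45 N squeeze. Button and grip should measure 35 mm with the button fully in, so the 1 mm difference is probably pad give or sensor error.
- **Bystanders:** the bottles, jars, carton and brush looked unmoved in the last side picture, judged by eye. A before-and-after depth comparison didn't settle it, because the arm itself had moved within that view.

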